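Probe the heater well and fit the sample cylinder of its depth

ROBOT

A 7-joint arm with a two-finger parallel gripper is mounted at the origin on the work surface. World frame = base frame: x ahead of the robot, y to its left, z up, the work surface at z = 0. Lengths are in m, angles in rad, forces in N, time in s.
With the tool pointing down it reaches from about 0.425 to 0.925 m from the base axis. Payload 6.8 kg.
Tool frame: the origin (TCP) lies between the finger pads; the fingertips stand 22 mm ahead of it and the grasp point (between the pads) lies 3 mm ahead of it; z points along the fingers, y is the line along which they close (so a half turn about z gives the same grasp; the last joint's range is limited). The gripper opens to 85 mm and grips with 20 to 120 N. Pads are 22 mm wide; open, the fingers measure 114 mm over their backs; the gripper's body (76 mm by 85 mm) begins 54 mm behind the grasp point. The pads swing forward as they close: fully open they stand 13 mm farther back than shut.
Start: joints at [-1.414, 0.477, 0.022, 1.555, -0.011, 1.109, -0.083], TCP at [0.177, 0.651, 0.225] pointing down, gripper open.
Joint ranges: [-2.96, 2.96], [-0.34, 2.1], [-1.41, 1.46], [0.24, 2.44], [-1.37, 4.51], [0.17, 1.92], [-2.96, 2.96]. Speed limits (rad/s): [2.39, 2.39, 3.14, 3.14, 3.14, 3.14, 3.14].

INTERFACE

Orientations are given as a unit quaternion [w, x, y, z].
In Python, from station import bot gives the robot as it stands.
- The arm moves only by the tool servo_tool, never from a script. Its argument "motion" is a list that holds one entry, the list of rows, each a list of 5 numbers: the opening, from 0 (shut) to 1 (fully open), then the shift along the world's x, y, z each as a share of 0.04 m, from -1 to 1, then the turn about the world's z as a share of 0.12 rad, from -1 to 1. A call has 1 to 20 rows; each row shifts and turns the commanded pose from where the row before left it; what a row does not reach is not made up. A row lasts 1/10 s, in which the tool goes at most 50 mm and 8.59 degrees, less where a joint would pass 70% of its speed; a pose out of reach is approached as far as the arm can. A call with a number of a shift or a turn outside -1 to 1 is refused whole. A call with a gripper value outside its range is refused whole. The fingers move at their own pace and stop on an object; "newtons" is the grip in N (left out, the last holds). Time passes only in rows, so rows that do not move let the fingers close. It gives the time, the measured TCP pose, the force, the opening and the grip force at its end, in the units of the state.
- bot.get_obs(): the state, without advancing time (a new reading comes with each control period).
- bot.read_camera(name): name is "side" or "top"; returns (picture, depth): 480x640x3 uint8, red, green, blue; 480x640 float32, m along the optical axis (not along the pixel's ray), 0 where there is no reading.
- bot.get_calibration(name): a dict with "fovy" (degrees; the focal length in pixels is half the picture's height over the tangent of half this angle, whatever the lens; pixels are square), "cx", "cy" (the principal point, pixels), "view" (4x4, takes a point from world to camera coordinates). Camera axes: x right, y down, z forward; pixel columns grow to the right and rows downward; lengths in m; the calibration is good to about 2 mm. A picture is of the moment at which its call begins. get_calibration takes no time and is no camera call.
- bot.hand_in(): hands the job in; it is judged then, once.
The state is a dict: "t": time; "q": joint angles; "joint_vel": joint speeds; "joint_torque": joint torques, N m; "eef_pos": TCP position; "tool_rot": TCP orientation; "contact_force": force on the tool from outside, world axes, zero at the start; "torque": the same for the moment, N m; "gripper_width": opening from 0.0 (shut) to 1.0 (fully open); "grasp_force": force on a finger pad.
Only numpy, scipy, OpenCV 4.12 (cv2) and the standard library are available. Lean on these libraries where they do the work, as an engineer would, in place of code of your own. Each camera call takes 0.05 s, during which the arm holds its last target. There are 200 camera calls.

TASK

Take the depth rod from its stand, lower it upright into the well of the dry-block heater until its sprung feeler is pressed in against the floor for a moment, and hang the rod back in its stand. Then stand the one sample cylinder whose body is as high as the well is deep upright in the well, so that its shoulder is level with the top of the aluminium block and only its stem stands out. Leave the other two cylinders standing where they are.

Things in the scene. Friction and masses are not known exactly. Their poses are not given: they have to be found in the camera images.
- well (a point): Centre of the mouth of the well, in the level top face of a dry-block heater (fixed; white housing 160 x 200 x 60 mm high, on it an aluminium block 120 x 130 x 30 mm; top face 90 mm above the bench). The well is a round blind hole 46 mm wide with a flat floor, z up. Its depth is not known beforehand: it is 35, 55 or 75 mm.
- rod: Upright depth rod, 0.15 kg. Origin: tip of the free feeler at its lower end, z up along the rod. Upwards: brass feeler 8 mm wide to 12 mm, steel shaft 10 mm wide to 105 mm, steel disc 52 mm wide from 105 to 111 mm, white round handle 18 mm wide from 111 to 161 mm. At the start it hangs by the disc in the centre of the stand's hole, its tip 10 mm and its top 171 mm above the bench.
- stand: Steel stand of the rod, fixed. Origin: centre of its underside on the bench. Top plate 90 x 90 mm on four legs, its upper face 115 mm above the bench, with a round hole 30 mm wide in the centre for the shaft; the rod's disc rests on the plate.
- feeler (a joint): Sprung feeler at the rod's lower end: metres by which it is pushed up into the rod, 0 free to 0.008 fully in. It takes about 0.5 N to start and 4 N to push fully in.
- short_cylinder: The short one: body 28 mm wide and 35 mm high up to a flat shoulder, and on the shoulder a grip stem 16 mm wide, 40 mm high (its top 6 mm is 18 mm wide), total 75 mm; its foot is flat. One of three plain stainless sample cylinders standing loose on the bench. Origin: centre of the underside, z up along the cylinder. Mass 0.15 to 0.34 kg.
- middle_cylinder: The middle one: body 28 mm wide and 55 mm high up to a flat shoulder, and on the shoulder a grip stem 16 mm wide, 40 mm high (its top 6 mm is 18 mm wide), total 95 mm; its foot is flat. One of three plain stainless sample cylinders standing loose on the bench. Origin: centre of the underside, z up along the cylinder. Mass 0.15 to 0.34 kg.
- long_cylinder: The long one: body 28 mm wide and 75 mm high up to a flat shoulder, and on the shoulder a grip stem 16 mm wide, 40 mm high (its top 6 mm is 18 mm wide), total 115 mm; its foot is flat. One of three plain stainless sample cylinders standing loose on the bench. Origin: centre of the underside, z up along the cylinder. Mass 0.15 to 0.34 kg.
Things that resemble listed ones, but are neither listed nor needed, are in the scene too. Leave any blue or purple look-alike of the short_cylinder alone.

How it is judged:
By the outcome, as a careful person would: the job done as asked, in the order asked, and still so for the second after the job is handed in, with the robot touching nothing.
It also fails if it takes over 69 s, if anything falls off the work surface, if the arm or the gripper's body presses on something with over 40 N, if the wrist force passes 120 N, or if a joint passes its speed limit or range.

## Working session

There is one attempt and no reset: what is moved stays moved. The work goes in short steps, Python scripts to look and compute and a tool call to move; the robot and the scene stay as the last step left them, time stands still between calls to the robot, and variables do not carry over. Pictures are saved under pics/ and viewed, at most 10 in all, crops included, and the job is handed in when it is done.

Besides the shell and the picture viewer there is one more tool, called after "Emit:" by a JSON object that holds its "fn" and its "kwargs", one argument or row to a line. servo_tool: Moves the arm, as the interface text tells. Shift numbers are shares of 0.04 m and turn numbers shares of 0.12 rad, none past 1 either way. Its arguments: {"type":"object","properties":{"motion":{"type":"array"},"newtons":{"type":"number"}},"required":["motion"]}

```bash
mkdir -p pics
cat > h.py <<'E'
import numpy as np,cv2
from station import bot
def save(n,f):
    im,d=bot.read_camera(n); cv2.imwrite(f'pics/{f}.png',im[:,:,::-1]); np.save(f'pics/{f}.npy',d); return im,d
def K(n):
    c=bot.get_calibration(n); return 240/np.tan(np.radians(c['fovy'])/2),c['cx'],c['cy'],np.array(c['view'])
def ray(n,u,v):
    f,cx,cy,V=K(n); R=V[:3,:3]; o=-R.T@V[:3,3]; return o,R.T@np.array([(u-cx)/f,(v-cy)/f,1])
def px(n,u,v,z): # intersect height z
    o,r=ray(n,u,v); return o+r*(z-o[2])/r[2]
def dp(n,u,v,d):
    o,r=ray(n,u,v); return o+r*d
def proj(n,p):
    f,cx,cy,V=K(n); q=V[:3,:3]@np.array(p)+V[:3,3]; return q[0]/q[2]*f+cx,q[1]/q[2]*f+cy
def tri(a,b): # [(n,u,v)] closest point
    A=0;B=0
    for t in(a,b):
        o,r=ray(*t); r=r/np.linalg.norm(r); P=np.eye(3)-np.outer(r,r); A=A+P;B=B+P@o
    return np.linalg.solve(A,B)
E
python3 - <<'E'
from h import *
for n in('side','top'):
    save(n,n+'0'); f,cx,cy,V=K(n); print(n,f,cx,cy,ray(n,cx,cy),V[:3,:3].round(2).tolist())
print(bot.get_obs())
E
```

```text
side 435.56421522712975 317.29127627948964 237.7033313226512 (array([ 0.3403732 , -0.57579191,  0.69561607]), array([ 0.23221421,  0.65921127, -0.71520421])) [[0.94, -0.33, 0.0], [-0.23, -0.68, -0.7], [0.23, 0.66, -0.72]]
top 547.9617431457225 330.4181555064857 237.3842783816924 (array([ 3.17849163e-01, -1.17532926e-03,  1.30413066e+00]), array([ 0.16673832,  0.00825249, -0.98596665])) [[0.03, -1.0, -0.0], [-0.99, -0.03, -0.17], [0.17, 0.01, -0.99]]
{'t': 0.1, 'q': array([-1.41408321,  0.47773342,  0.02234138,  1.55634535, -0.01151722,
        1.10927268, -0.08310431]), 'joint_vel': array([-6.15942038e-04, -8.22964336e-04,  1.00368906e-03, -1.85259023e-03,
        1.38725405e-03,  5.17429681e-04, -6.59627950e-05]), 'joint_torque': array([ 3.79926962e-03, -5.97754240e+01,  1.61358476e+00, -2.81957710e+01,
        1.28147469e-02,  5.01600327e-03,  6.70773304e-06]), 'eef_pos': array([0.17653221, 0.65095433, 0.22451524]), 'tool_rot': array([-5.64768611e-05,  1.32015392e-01,  9.91247331e-01, -8.13485322e-04]), 'contact_force': array([-0.49388051, -0.6929392 ,  1.05164853]), 'torque': array([-0.04008049, -0.00409763, -0.0336743 ]), 'grasp_force': 0.0, 'gripper_width': 0.9948754816206866}
```

View pics/top0.png

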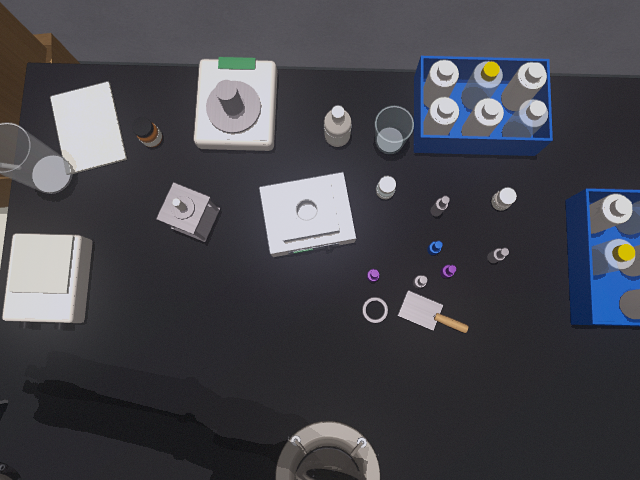

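View pics/side0.png

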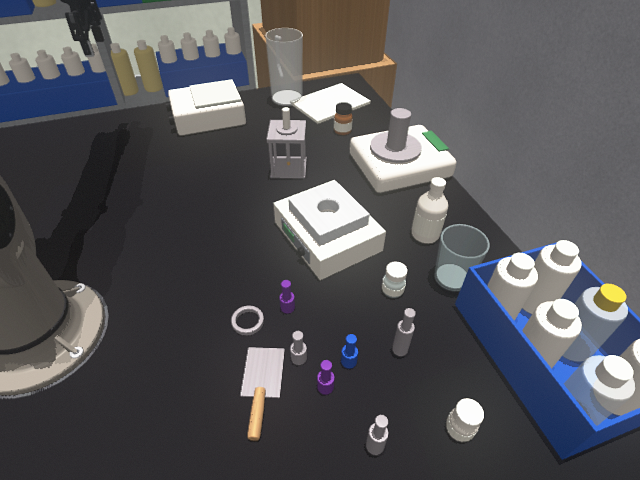

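Top view: stand with rod at (180,205), heater well at (306,210), steel cylinders at about (421,281), (441,206), (500,255). Side view: rod top (286,112), well (328,206), cylinders (298,348), (404,332), (377,436). Blue and purple look-alikes are to be left alone. I'll enlarge for pixel positions.

Run:
```python
import cv2,numpy as np
def c(f,x,y,w,h,s): 
    i=cv2.imread(f'pics/{f}.png')[y:y+h,x:x+w]; return cv2.resize(i,None,fx=s,fy=s,interpolation=cv2.INTER_CUBIC)
t=np.hstack([c('top0',150,170,80,75,5),c('top0',265,175,80,75,5)])
b=c('top0',405,180,130,35,6) 
cv2.imwrite('pics/c1.png',t)
cv2.imwrite('pics/c2.png',c('top0',400,185,130,105,6)[:600,:])
l=np.hstack([c('side0',260,100,60,85,6),c('side0',290,180,70,85,6)])
cv2.imwrite('pics/c3.png',l)
cv2.imwrite('pics/c4.png',c('side0',275,300,145,160,3.7))
```

```text
(no output)
```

View pics/c1.png

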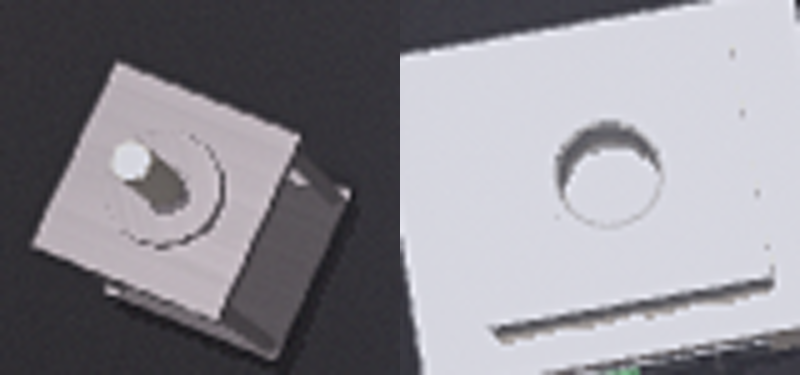

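View pics/c2.png

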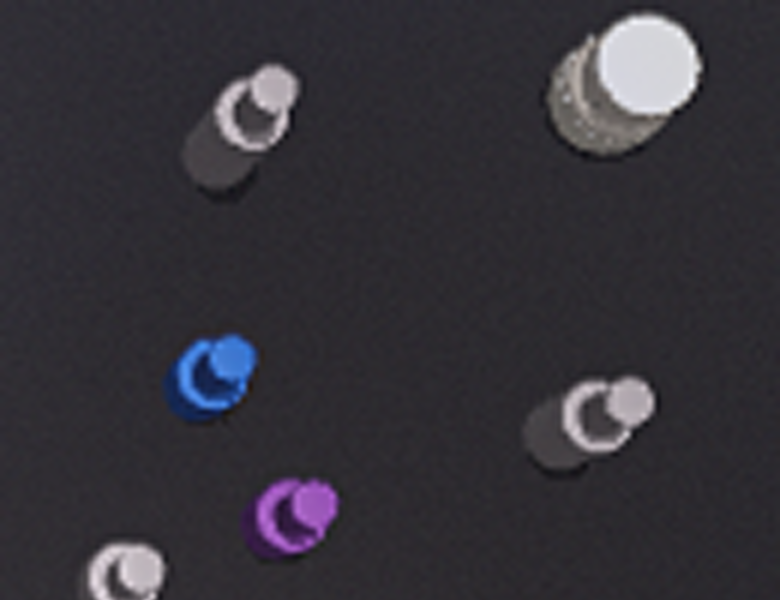

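View pics/c3.png

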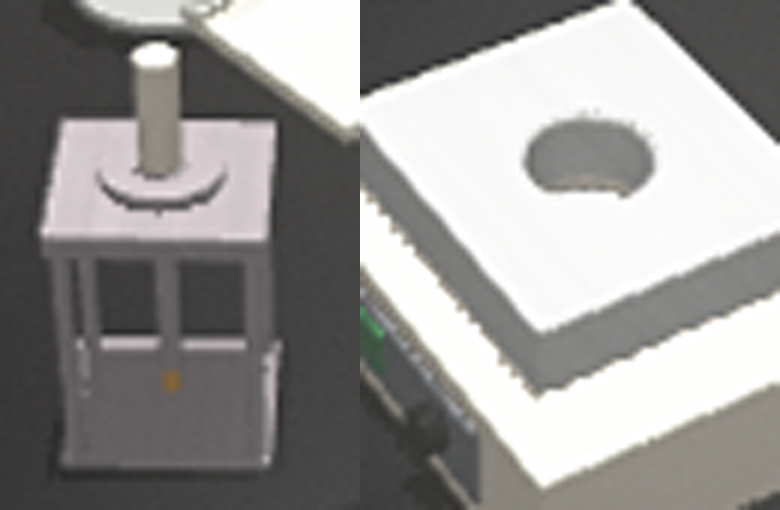

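View pics/c4.png

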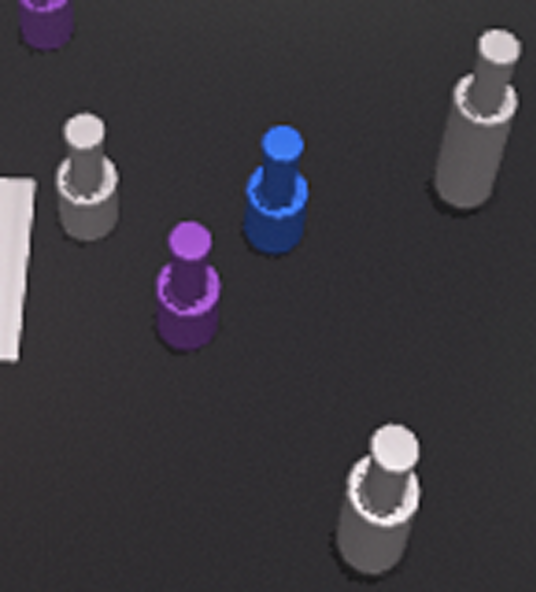

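c1/c3: rod top at top (175.6,201.6) / side (285.4,108.9); well mouth at top (306.4,209.4) / side (327.8,205.8). c2/c4, stem tops of the three steel candidates: (445.4,199.4)/(409.5,312.3) with the longest body, (504.6,251.4)/(381.4,420.7) middle, and (423.1,279.6)/(297.6,335.0) short. The others are blue or purple.

Run:
```python
from h import *
P={'rod':((175.6,201.6),(285.4,108.9)),'well':((306.4,209.4),(327.8,205.8)),'long':((445.4,199.4),(409.5,312.3)),'mid':((504.6,251.4),(381.4,420.7)),'short':((423.1,279.6),(297.6,335.0))}
Z=dict(rod=.171,well=.09,long=.115,mid=.095,short=.075)
for k,(a,b) in P.items():
    print(k,'tri',tri(('top',*a),('side',*b)).round(4),'topz',px('top',*a,Z[k]).round(4),'sidez',px('side',*b,Z[k]).round(4))
D=np.load('pics/top0.npy')
for u,v in((306,212),(308,214),(310,212),(320,210),(295,200),(306,222)): print(dp('top',u,v,D[v,u]).round(4))
# disc/plate corners for the stand
for u,v in((173.2,182.2),(209.4,196.6),(193.4,233.4),(156.6,218.6)): print('plate',px('top',u,v,.115).round(4))
for X,Y in((62,120),(276,122),(266,242),(42,236)): print('plateS',px('side',260+X/6-.4,100+Y/6-.4,.115).round(4))
print('shaftslot top c',px('top',150+33-.4,170+37.8-.4,.121).round(4))
o=bot.get_obs()['tool_rot'];print(o)
```

```text
rod tri [0.579  0.3399 0.168 ] topz [0.5769 0.3391 0.171 ] sidez [0.5791 0.3349 0.171 ]
well tri [0.5877 0.0652 0.0884] topz [0.5859 0.0653 0.09  ] sidez [0.5885 0.0635 0.09  ]
long tri [ 0.6133 -0.245   0.1137] topz [ 0.6121 -0.2445  0.115 ] sidez [ 0.6136 -0.2459  0.115 ]
mid tri [ 0.5032 -0.3804  0.0929] topz [ 0.502  -0.3796  0.095 ] sidez [ 0.5035 -0.3812  0.095 ]
short tri [ 0.4373 -0.2022  0.0729] topz [ 0.4357 -0.2017  0.075 ] sidez [ 0.4385 -0.2034  0.075 ]
[0.5884 0.0682 0.0504]
[0.5827 0.0631 0.0553]
[0.5884 0.0588 0.0518]
[0.586  0.0345 0.0872]
[0.6071 0.0921 0.0895]
[0.5562 0.065  0.0929]
plate [0.6341 0.3647 0.115 ]
plate [0.6033 0.2814 0.115 ]
plate [0.519  0.3111 0.115 ]
plate [0.5499 0.3951 0.115 ]
plateS [0.5526 0.3934 0.115 ]
plateS [0.6377 0.3629 0.115 ]
plateS [0.6058 0.2779 0.115 ]
plateS [0.5225 0.3108 0.115 ]
shaftslot top c [0.5756 0.3376 0.121 ]
[-5.64768611e-05  1.32015392e-01  9.91247331e-01 -8.13485322e-04]
```

Emit:
{"fn": "servo_tool", "kwargs": {
  "motion": [
    [[0.6,0.3,-0.2,0,0],[0.6,0.52,-0.4,0,0],[0.6,0.52,-0.4,0,0],[0.6,0.52,-0.4,0,0],[0.6,0.52,-0.4,0,0],[0.6,0.52,-0.4,0,0],[0.6,0.52,-0.4,0,0],[0.6,0.52,-0.4,0,0],[0.6,0.52,-0.4,0,0],[0.6,0.52,-0.4,0,0],[0.6,0.52,-0.4,0,0],[0.6,0.52,-0.4,0,0],[0.6,0.52,-0.4,0,0],[0.6,0.52,-0.4,0,0],[0.6,0.52,-0.4,0,0],[0.6,0.52,-0.4,0,0],[0.6,0.52,-0.4,0,0],[0.6,0.52,-0.4,0,0],[0.6,0.52,-0.4,0,0],[0.6,0.3,-0.2,0,0]]
  ],
  "newtons": 40
}}

```text
t: 2.1
eef_pos: [0.5774, 0.3437, 0.2253]
tool_rot: [0.0, 0.134, 0.991, -0.001]
contact_force: [0.8, 0.6, 0.4]
gripper_width: 0.604
grasp_force: 0.0
```

Emit:
{"fn": "servo_tool", "kwargs": {
  "motion": [
    [[0.6,0,0,0,0],[0.6,0,0,0,0]]
  ]
}}

```text
t: 2.3
eef_pos: [0.5743, 0.348, 0.2252]
tool_rot: [-0.0, 0.132, 0.991, 0.0]
contact_force: [-0.7, 0.1, -0.7]
gripper_width: 0.6
grasp_force: 0.0
```

Emit:
{"fn": "servo_tool", "kwargs": {
  "motion": [
    [[0.6,0.09,-0.25,0,0],[0.6,0,0,-0.35,0],[0.6,0,0,-0.35,0],[0.6,0,0,-0.35,0],[0.6,0,0,-0.35,0],[0.6,0,0,-0.35,0],[0.6,0,0,0,0],[0.6,0,0,0,0],[0,0,0,0,0],[0,0,0,0,0],[0,0,0,0,0],[0,0,0,0,0],[0,0,0,0,0],[0,0,0,0,0],[0,0,0,0,0],[0,0,0,0,0]]
  ]
}}

```text
t: 3.9
eef_pos: [0.5792, 0.338, 0.1564]
tool_rot: [0.001, 0.132, 0.991, 0.001]
contact_force: [-0.8, -0.2, 6.2]
gripper_width: 0.183
grasp_force: 39.2
```

Emit:
{"fn": "servo_tool", "kwargs": {
  "motion": [
    [[0,0,0,0.2,0],[0,0,0,0.4,0],[0,0,0,0.5,0],[0,0,0,0.5,0],[0,0,0,0.5,0],[0,0,0,0.5,0],[0,0,0,0.4,0],[0,0,0,0.2,0],[0,0,0,0,0],[0,0,0,0,0]]
  ]
}}

```text
t: 4.9
eef_pos: [0.5783, 0.3372, 0.2828]
tool_rot: [-0.0, 0.132, 0.991, -0.0]
contact_force: [-0.5, 0.1, -1.3]
gripper_width: 0.181
grasp_force: 39.1
```

Emit:
{"fn": "servo_tool", "kwargs": {
  "motion": [
    [[0,0.01,-0.2,0,0],[0,0.015,-0.4,0,0],[0,0.015,-0.4,0,0],[0,0.015,-0.4,0,0],[0,0.015,-0.4,0,0],[0,0.015,-0.4,0,0],[0,0.015,-0.4,0,0],[0,0.015,-0.4,0,0],[0,0.015,-0.4,0,0],[0,0.015,-0.4,0,0],[0,0.015,-0.4,0,0],[0,0.015,-0.4,0,0],[0,0.015,-0.4,0,0],[0,0.015,-0.4,0,0],[0,0.015,-0.4,0,0],[0,0.015,-0.4,0,0],[0,0.015,-0.4,0,0],[0,0,-0.2,0,0],[0,0,0,0,0],[0,0,0,0,0]]
  ]
}}

```text
t: 6.9
eef_pos: [0.5886, 0.0661, 0.2834]
tool_rot: [-0.0, 0.132, 0.991, 0.0]
contact_force: [0.1, 0.6, -1.7]
gripper_width: 0.176
grasp_force: 39.1
```

Run:
```python
from h import *
i,_=save('side','s1'); o=bot.get_obs(); print(o['eef_pos'],o['contact_force'])
j,_=save('top','t1')
a=cv2.resize(i[100:300,240:400],None,fx=2.5,fy=2.5);b=cv2.resize(j[120:280,230:360],None,fx=3,fy=3)
b=cv2.copyMakeBorder(b,0,500-480,0,0,0)
cv2.imwrite('pics/s1c.png',np.hstack([a,b])[:,:,::-1])
```

```text
[0.58861695 0.06656796 0.28334828] [ 0.23678054  0.25432767 -1.63898762]
```

View pics/s1c.png

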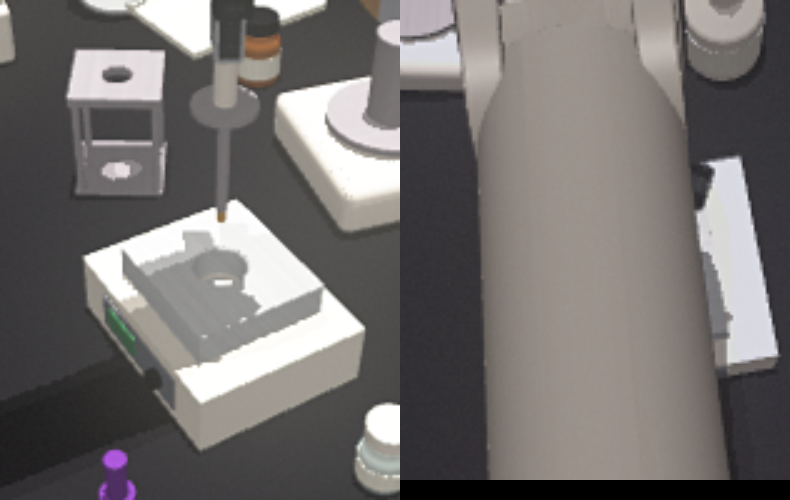

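The rod hangs upright, tip at side pixel (328,188), above the well mouth at (328,206). Lowering.

Emit:
{"fn": "servo_tool", "kwargs": {
  "motion": [
    [[0,-0.03,0,-0.25,0],[0,0,0,-0.4,0],[0,0,0,-0.4,0],[0,0,0,-0.4,0],[0,0,0,-0.3,0],[0,0,0,-0.15,0],[0,0,0,0,0],[0,0,0,0,0]]
  ]
}}

```text
t: 7.8
eef_pos: [0.5878, 0.0656, 0.2078]
tool_rot: [0.0, 0.132, 0.991, 0.0]
contact_force: [0.1, -0.6, -1.6]
gripper_width: 0.186
grasp_force: 39.1
```

Emit:
{"fn": "servo_tool", "kwargs": {
  "motion": [
    [[0,0,0,-0.1,0],[0,0,0,-0.1,0],[0,0,0,0,0]]
  ]
}}

```text
t: 8.1
eef_pos: [0.5874, 0.0656, 0.1992]
tool_rot: [-0.0, 0.132, 0.991, 0.0]
contact_force: [0.4, -0.6, 0.9]
gripper_width: 0.183
grasp_force: 39.3
```

Emit:
{"fn": "servo_tool", "kwargs": {
  "motion": [
    [[0,0,0,-0.1,0],[0,0,0,0,0]]
  ]
}}

```text
t: 8.3
eef_pos: [0.5876, 0.0656, 0.1954]
tool_rot: [0.0, 0.132, 0.991, 0.0]
contact_force: [-0.6, 0.3, 2.1]
gripper_width: 0.179
grasp_force: 39.5
```

Emit:
{"fn": "servo_tool", "kwargs": {
  "motion": [
    [[0,0,0,-0.05,0],[0,0,0,-0.05,0],[0,0,0,0,0],[0,0,0,0,0]]
  ]
}}

```text
t: 8.7
eef_pos: [0.5889, 0.0656, 0.1929]
tool_rot: [0.002, 0.132, 0.991, 0.001]
contact_force: [-0.7, 0.7, 7.5]
gripper_width: 0.185
grasp_force: 40.1
```

Emit:
{"fn": "servo_tool", "kwargs": {
  "motion": [
    [[0,0,0,-0.04,0],[0,0,0,0,0],[0,0,0,0,0]]
  ]
}}

```text
t: 9.0
eef_pos: [0.59, 0.0656, 0.1926]
tool_rot: [0.003, 0.132, 0.991, 0.001]
contact_force: [-0.0, 0.1, 14.2]
gripper_width: 0.181
grasp_force: 40.6
```

Feeler is fully in (14 N): floor at about z = 0.055, so the depth is 35 mm and the short cylinder is the one. Returning the rod.

Emit:
{"fn": "servo_tool", "kwargs": {
  "motion": [
    [[0,0,0,0.2,0],[0,0,0,0.4,0],[0,0,0,0.5,0],[0,0,0,0.5,0],[0,0,0,0.5,0],[0,0,0,0.24,0],[0,0,0,0,0]]
  ]
}}

```text
t: 9.7
eef_pos: [0.5879, 0.0655, 0.2843]
tool_rot: [0.001, 0.132, 0.991, 0.0]
contact_force: [-0.2, -0.1, -1.3]
gripper_width: 0.179
grasp_force: 39.2
```

Emit:
{"fn": "servo_tool", "kwargs": {
  "motion": [
    [[0,0,0.2,0,0],[0,-0.01,0.4,0,0],[0,-0.01,0.4,0,0],[0,-0.01,0.4,0,0],[0,-0.01,0.4,0,0],[0,-0.01,0.4,0,0],[0,-0.01,0.4,0,0],[0,-0.01,0.4,0,0],[0,-0.01,0.4,0,0],[0,-0.01,0.4,0,0],[0,-0.02,0.4,0,0],[0,-0.02,0.4,0,0],[0,-0.02,0.4,0,0],[0,-0.02,0.4,0,0],[0,-0.02,0.4,0,0],[0,-0.02,0.4,0,0],[0,-0.01,0.4,0,0],[0,0,0.2,0,0],[0,0,0,0,0],[0,0,0,0,0]]
  ]
}}

```text
t: 11.7
eef_pos: [0.5789, 0.3368, 0.2833]
tool_rot: [0.0, 0.132, 0.991, -0.0]
contact_force: [0.1, -0.3, -2.2]
gripper_width: 0.183
grasp_force: 39.2
```

Emit:
{"fn": "servo_tool", "kwargs": {
  "motion": [
    [[0,0,0,-0.2,0],[0,0,0,-0.2,0],[0,0,0,-0.3,0],[0,0,0,-0.4,0],[0,0,0,-0.4,0],[0,0,0,-0.4,0],[0,0,0,-0.4,0],[0,0,0,-0.4,0],[0,0,0,-0.3,0],[0,0,0,-0.1,0],[0,0,0,-0.05,0],[0,0,0,0,0],[0,0,0,0,0]]
  ]
}}

```text
t: 13.0
eef_pos: [0.5792, 0.3378, 0.1582]
tool_rot: [0.001, 0.132, 0.991, 0.001]
contact_force: [-0.4, 0.1, -0.2]
gripper_width: 0.183
grasp_force: 39.2
```

Emit:
{"fn": "servo_tool", "kwargs": {
  "motion": [
    [[0,0,0,-0.03,0],[0,0,0,0,0],[0.3,0,0,0,0],[0.5,0,0,0,0],[0.5,0,0,0,0],[0.5,0,0,0,0],[0.5,0,0,0.2,0],[0.5,0,0,0.4,0],[0.5,0,0,0.5,0],[0.5,0,0,0.5,0],[0.5,0,0,0.5,0],[0.5,0,0,0.3,0],[0.5,0,0,0,0]]
  ]
}}

```text
t: 14.3
eef_pos: [0.5798, 0.3381, 0.2553]
tool_rot: [0.002, 0.132, 0.991, 0.002]
contact_force: [-0.2, 1.0, -0.4]
gripper_width: 0.5
grasp_force: 0.0
```

Run:
```python
from h import *
i,_=save('side','s2')
o=bot.get_obs(); print(o['eef_pos'],o['q'])
f=lambda u,v:None
for n,a,b,z in(('short',(423.1,279.6),0,.075),('purpR',(0,0),0,0)): pass
# lookalike tops from crop c2
for n,X,Y in(('blue',232,357),('purple',315,503)): print(n,px('top',400+X/6-.4,185+Y/6-.4,.075).round(3))
print('purpleL',px('top',374,273.5,.075).round(3))
cv2.imwrite('pics/s2c.png',cv2.resize(i[90:200,230:340],None,fx=4,fy=4)[:,:,::-1])
```

```text
[0.57910684 0.33774307 0.25346351] [-0.73449324  0.44778445  0.16064242  1.54582933 -0.07603719  1.15186177
  0.74731492]
blue [ 0.517 -0.236  0.075]
purple [ 0.463 -0.267  0.075]
purpleL [ 0.446 -0.091  0.075]
```

View pics/s2c.png

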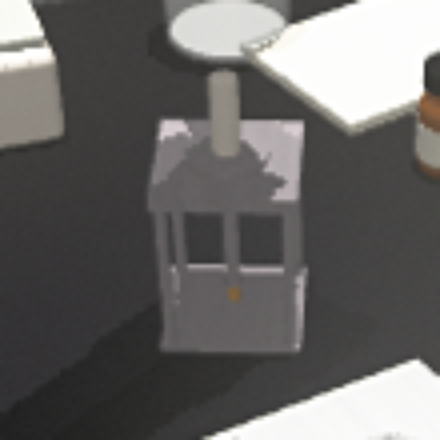

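Rod hangs centred in its stand (tip at crop (234,294)). Now to the short steel cylinder at (0.437, −0.202); the nearest look-alike (purple) is 70 mm away.

Emit:
{"fn": "servo_tool", "kwargs": {
  "motion": [
    [[0.5,-0.05,-0.2,0,0],[0.5,-0.1,-0.4,0,0],[0.5,-0.12,-0.45,0,0],[0.5,-0.12,-0.45,0,0],[0.5,-0.12,-0.45,0,0],[0.5,-0.12,-0.45,0,0],[0.5,-0.12,-0.45,0,0],[0.5,-0.12,-0.45,0,0],[0.5,-0.12,-0.45,0,0],[0.5,-0.12,-0.45,0,0],[0.5,-0.12,-0.45,0,0],[0.5,-0.12,-0.45,0,0],[0.5,-0.12,-0.45,0,0],[0.5,-0.12,-0.45,0,0],[0.5,-0.12,-0.45,0,0],[0.5,-0.12,-0.45,0,0],[0.5,-0.12,-0.45,0,0],[0.5,-0.12,-0.45,0,0],[0.5,-0.12,-0.45,0,0],[0.5,-0.12,-0.45,0,0]]
  ]
}}

```text
t: 16.35
eef_pos: [0.4857, -0.0119, 0.2522]
tool_rot: [0.0, 0.132, 0.991, 0.0]
contact_force: [-0.8, -0.6, 0.4]
gripper_width: 0.503
grasp_force: 0.0
```

Emit:
{"fn": "servo_tool", "kwargs": {
  "motion": [
    [[0.5,-0.12,-0.45,0,0],[0.5,-0.12,-0.45,0,0],[0.5,-0.12,-0.45,0,0],[0.5,-0.12,-0.45,0,0],[0.5,-0.12,-0.45,0,0],[0.5,-0.12,-0.45,0,0],[0.5,-0.12,-0.45,0,0],[0.5,-0.12,-0.45,0,0],[0.5,-0.12,-0.45,0,0],[0.5,-0.12,-0.45,0,0],[0.5,-0.04,-0.2,0,0],[0.5,0,-0.1,0,0],[0.5,0,0,0,0],[0.5,0,0,0,0],[0.5,0,0,0,0]]
  ]
}}

```text
t: 17.85
eef_pos: [0.4369, -0.2017, 0.2522]
tool_rot: [-0.0, 0.131, 0.991, 0.0]
contact_force: [0.2, 0.4, -0.4]
gripper_width: 0.5
grasp_force: 0.0
```

Emit:
{"fn": "servo_tool", "kwargs": {
  "motion": [
    [[0.5,0,0,-0.2,0],[0.5,0,0,-0.5,0],[0.5,0,0,-0.6,0],[0.5,0,0,-0.6,0],[0.5,0,0,-0.6,0],[0.5,0,0,-0.6,0],[0.5,0,0,-0.5,0],[0.5,0,0,-0.4,0],[0.5,0,0,-0.3,0],[0.5,0,0,-0.3,0],[0.5,0,0,-0.2,0],[0.5,0,0,0,0],[0.5,0,0,0,0]]
  ]
}}

```text
t: 19.15
eef_pos: [0.4368, -0.2027, 0.0604]
tool_rot: [0.0, 0.132, 0.991, -0.0]
contact_force: [-0.6, 0.5, 0.6]
gripper_width: 0.5
grasp_force: 0.0
```

Emit:
{"fn": "servo_tool", "kwargs": {
  "motion": [
    [[0,0,0,0,0],[0,0,0,0,0],[0,0,0,0,0],[0,0,0,0,0],[0,0,0,0,0],[0,0,0,0,0],[0,0,0,0,0]]
  ],
  "newtons": 50
}}

```text
t: 19.85
eef_pos: [0.4374, -0.2027, 0.0609]
tool_rot: [0.001, 0.132, 0.991, 0.0]
contact_force: [-0.6, 1.0, 7.3]
gripper_width: 0.169
grasp_force: 48.7
```

Emit:
{"fn": "servo_tool", "kwargs": {
  "motion": [
    [[0,0,0,0.1,0],[0,0,0,0.3,0],[0,0,0,0.5,0],[0,0,0,0.5,0],[0,0,0,0.5,0],[0,0,0,0.5,0],[0,0,0,0.4,0],[0,0,0,0.2,0],[0,0,0,0,0],[0,0,0,0,0]]
  ]
}}

```text
t: 20.85
eef_pos: [0.4362, -0.2023, 0.1798]
tool_rot: [-0.0, 0.132, 0.991, 0.0]
contact_force: [-0.3, -0.3, -2.3]
gripper_width: 0.172
grasp_force: 48.8
```

Emit:
{"fn": "servo_tool", "kwargs": {
  "motion": [
    [[0,0.11,0.195,0,0],[0,0.22,0.39,0,0],[0,0.22,0.39,0,0],[0,0.22,0.39,0,0],[0,0.22,0.39,0,0],[0,0.22,0.39,0,0],[0,0.22,0.39,0,0],[0,0.22,0.39,0,0],[0,0.22,0.39,0,0],[0,0.22,0.39,0,0],[0,0.22,0.39,0,0],[0,0.22,0.39,0,0],[0,0.22,0.39,0,0],[0,0.22,0.39,0,0],[0,0.22,0.39,0,0],[0,0.22,0.39,0,0],[0,0.22,0.39,0,0],[0,0.11,0.195,0,0],[0,0.02,0.04,0,0],[0,0,0,0,0]]
  ]
}}

```text
t: 22.85
eef_pos: [0.5869, 0.064, 0.18]
tool_rot: [-0.0, 0.132, 0.991, -0.0]
contact_force: [-1.2, -0.9, -1.7]
gripper_width: 0.169
grasp_force: 48.8
```

Run:
```python
from h import *
i,_=save('side','s3'); o=bot.get_obs(); p=o['eef_pos']; print(p,o['contact_force'])
u,v=proj('side',[p[0],p[1],.119]); print('expected foot px',u,v,'well',proj('side',[.5875,.0645,.09]))
cv2.imwrite('pics/s3c.png',cv2.resize(i[110:260,250:400],None,fx=4,fy=4)[:,:,::-1])
```

```text
[0.58675487 0.06338694 0.18012205] [-0.73442913 -0.31641032 -2.15627957]
expected foot px 327.3403810976012 195.37288219317188 well (np.float64(327.20367644322425), np.float64(205.60853199804322))
```

View pics/s3c.png

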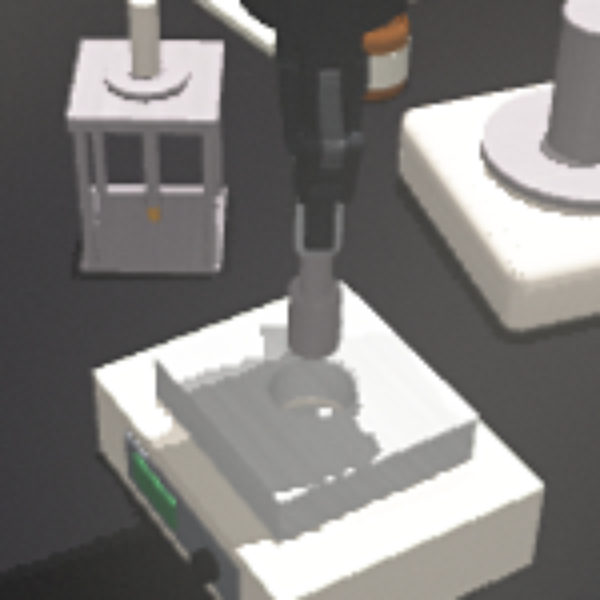

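The cylinder hangs upright, foot at column 328.5, over the well mouth at column 329. Lowering.

Emit:
{"fn": "servo_tool", "kwargs": {
  "motion": [
    [[0,0,0.02,-0.1,0],[0,0,0,-0.25,0],[0,0,0,-0.25,0],[0,0,0,-0.25,0],[0,0,0,-0.25,0],[0,0,0,-0.25,0],[0,0,0,-0.15,0],[0,0,0,-0.05,0],[0,0,0,0,0],[0,0,0,0,0]]
  ]
}}

```text
t: 23.9
eef_pos: [0.5874, 0.0651, 0.1186]
tool_rot: [0.0, 0.132, 0.991, 0.0]
contact_force: [0.3, 0.2, -2.0]
gripper_width: 0.169
grasp_force: 48.8
```

Emit:
{"fn": "servo_tool", "kwargs": {
  "motion": [
    [[0,0,0,-0.04,0],[0,0,0,0,0],[0,0,0,0,0]]
  ]
}}

```text
t: 24.2
eef_pos: [0.5871, 0.0652, 0.1168]
tool_rot: [0.0, 0.132, 0.991, 0.0]
contact_force: [-1.2, -0.3, -2.6]
gripper_width: 0.166
grasp_force: 48.8
```

Emit:
{"fn": "servo_tool", "kwargs": {
  "motion": [
    [[0,0,0,-0.04,0],[0,0,0,0,0],[0,0,0,0,0]]
  ]
}}

```text
t: 24.5
eef_pos: [0.5879, 0.0652, 0.116]
tool_rot: [0.001, 0.132, 0.991, 0.0]
contact_force: [-1.3, 0.3, 5.2]
gripper_width: 0.165
grasp_force: 49.4
```

Touching the floor. Release and rise.

Emit:
{"fn": "servo_tool", "kwargs": {
  "motion": [
    [[0.25,0,0,0,0],[0.4,0,0,0,0],[0.5,0,0,0,0],[0.5,0,0,0,0],[0.5,0,0,0,0],[0.5,0,0,0.1,0],[0.5,0,0,0.3,0],[0.5,0,0,0.5,0],[0.5,0,0,0.5,0],[0.5,0,0,0.5,0],[0.5,0,0,0.5,0],[0.5,0,0,0.5,0],[0.5,0,0,0.3,0],[0.5,0,0,0,0],[0.5,0,0,0,0]]
  ]
}}

```text
t: 26.0
eef_pos: [0.5868, 0.0651, 0.2428]
tool_rot: [-0.0, 0.132, 0.991, 0.0]
contact_force: [0.1, 1.0, -1.2]
gripper_width: 0.5
grasp_force: 0.0
```

Run:
```python
from h import *
i,_=save('side','s4'); print(bot.get_obs()['eef_pos'])
cv2.imwrite('pics/s4c.png',cv2.resize(i[90:290,240:420],None,fx=3,fy=3,interpolation=2)[:,:,::-1])
```

```text
[0.58645833 0.06510693 0.24220859]
```

View pics/s4c.png

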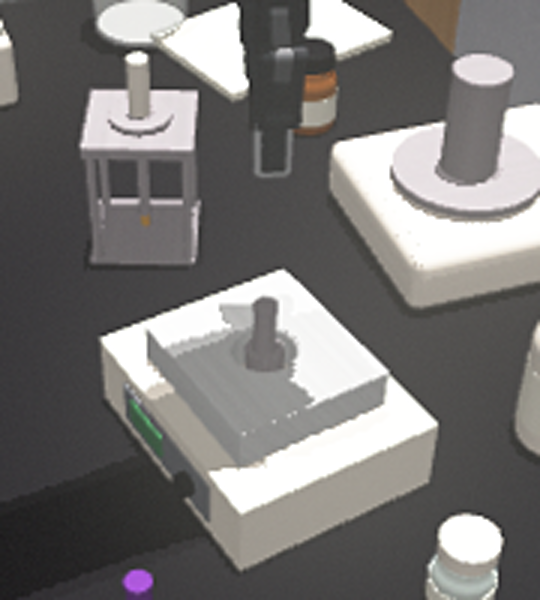

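The cylinder stands upright in the well with only its stem (265,325) showing above the block. The rod hangs in its stand and the gripper is clear.

```bash
python3 -c "
from station import bot
print(bot.hand_in())"
```

```text
the job is handed in; nothing more can be done
None
```

Job handed in at about 26 s: the rod found the well 35 mm deep and hangs back in its stand, the short cylinder stands upright in the well with only its stem above the block, and the arm never went to the other two cylinders.

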